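# Reset the sensor box under its dust cover

## Robot

A 6-joint arm with a two-finger parallel gripper is mounted at the origin on the work surface. World frame = base frame: x ahead of the robot, y to its left, z up, the work surface at z = 0. Lengths are in m, angles in rad, forces in N, time in s.
With the tool pointing down it reaches from about 0.3 to 0.85 m from the base axis. Payload 4.2 kg.
Tool frame: the origin (TCP) lies on the centre line of the jaws, within the pads' length; the fingertips stand r.tips_ahead ahead of it and the grasp point (between the pads) lies 8 mm behind it (r.tips_ahead is the distance from the TCP to the fingertips, in m); x points along the fingers, y is the direction in which the jaws open and shut, and the axes are right-handed (so a half turn about x gives the same grasp; the last joint's range is limited). The gripper opens to 91 mm and grips with 3 to 60 N. Pads are 32 mm wide; open, the fingers measure 118 mm over their backs; the gripper's body (76 mm by 178 mm) begins 60 mm behind the grasp point.
Start: joints at [1.278, 0.32, 1.565, -0, 1.257, -0.02], TCP at [0.155, 0.554, 0.197] pointing down, gripper open.
Joint ranges: [-3.11, 3.11], [-0.84, 2.01], [0.21, 2.61], [-1.34, 4.49], [0.05, 2.63], [-2.56, 2.56]. Speed limits (rad/s): [2.57, 2.57, 3.14, 3.14, 3.14, 3.14].

## Interface

Orientations are given as a unit quaternion [w, x, y, z].
In Python, from cell import r, imaging, job gives the robot as it stands.
- The arm moves only by the shell command python3 -m pendant 'ROWS' [FORCE]. ROWS is JSON, a list of rows, each a list of 3 entries, a list of its own where there are three numbers: the shift along the tool's x, y, z in cm, then the turn, a rotation vector about the tool's x, y, z in rad, then the gripper's target within -1 to 1 (shut at 1, half-way at 0, fully open at -1). In form: [[[tx, ty, tz], [ax, ay, az], hand], ...]. A call has 1 to 12 rows; each row shifts and turns the commanded pose from where the row before left it, along the tool's axes as they then stand; what a row does not reach is not made up. A row lasts 1/10 s, in which the tool goes at most 50 mm and 8.59 degrees, less where a joint would pass 70% of its speed; a pose out of reach is approached as far as the arm can. A call is refused whole if a number of a shift passes 5 or a number of a turn 0.15, either way. A call with a gripper value outside its range is refused whole. The fingers move at their own pace and stop on an object; FORCE is the grip in N (left out, the last holds). Time passes only in rows, so rows that do not move let the fingers close. It gives the time, the measured TCP pose, the force and the opening at its end, in the units of the state.
- r.observe(): the state, without advancing time (a new reading comes with each control period).
- imaging.read_camera(name): name is "side" or "top"; returns the picture (384x512x3 uint8, blue, green, red); there is no depth.
- imaging.get_calibration(name): a dict with "mtx" (3x3 intrinsics, pixels), "k1" (the pictures are not rectified: a ray, as slopes to the right and down, at radius r is drawn at 1 + k1 r^2 times it, then the intrinsics apply), "eye" and "rotation" of the camera in the world. Camera axes: x right, y up, looking along -z (the intrinsics and any distortion apply to the point x, -y, -z); pixel columns grow to the right and rows downward; lengths in m; the calibration is good to about 2 mm. A picture is of the moment at which its call begins. get_calibration takes no time and is no camera call.
- job.close_job(): hands the job in, once; it reports no verdict.
The state is a dict: "time_s": time; "qpos": joint angles; "qd": joint speeds; "effort": joint torques, N m; "position": TCP position; "eef_rot": TCP orientation; "force": force on the tool from outside, world axes, zero at the start; "ft_torque": the same for the moment, N m; "width": finger opening in m.
Only numpy, scipy, OpenCV 4.12 (cv2) and the standard library are available. Lean on these libraries where they do the work, as an engineer would, in place of code of your own. Each camera call takes 0.05 s, during which the arm holds its last target.

## Task

On the grey sensor box of the rotor test bench, slide the dust cover all the way open along its rails by its upright fin, press the flat round reset button that was under it all the way down and let it come up again, then slide the cover back fully home over the button. Do not press the mushroom-headed stop button on the small box next to it.

Things in the scene. Friction and masses are not known exactly. Their poses are not given: they have to be found in the camera images.
- dust_cover (a joint): How far the dust cover is open, m: 0 = fully home over the button, 0.086 = fully open (end stop). The cover is a flat off-white plastic plate, 78 mm across the rails, 86 mm along them, 4 mm thick, running in two aluminium rails on top of a grey sensor box (130 x 200 x 45 mm, fixed to the bench, long side along the rails). It has light friction (about 1.5 N) and stays where it is left. It starts home or a few millimetres open.
- cover_grip (a point): Point to grasp on the cover's upright fin: on the fin's centre, 24 mm above the cover plate and 16 mm below the fin's top (88 mm above the bench, fin's top 104 mm). The fin stands in the middle of the plate and is 12 mm thick along the rails, 50 mm wide across the rails, 40 mm high. Axes: y points along the rails in the direction in which the cover opens, z up. The point moves with the cover.
- button_top (a point): Centre of the flat top of the round black plastic reset button, 32 mm in diameter, 54 mm above the bench (9 mm proud of the box, 14 mm below the tops of the rails; 72 mm free between the rails). When the cover is home it lies straight below the fin, 34 mm under the grip point, hidden by the plate; with the cover fully open the plate's edge is 43 mm away from the button's centre. Axes as for the box: y along the rails in the opening direction, z up.
- reset_button (a joint): How far the reset button is pressed, m: 0 = up, 0.006 = fully down. Spring-loaded, starts to move at about 1.2 N and is fully down at about 5 N; comes up by itself.
- stop_button (a joint): Bystander, not to be pressed: travel of the stop button, m (0 = up, 0.005 = down). A red mushroom head 40 mm in diameter, top 88 mm above the bench, in the middle of a separate small yellow box 80 x 80 x 55 mm without any cover.
Things that resemble listed ones, but are neither listed nor needed, are in the scene too. There is more than one size of the part that bears dust_cover; the job needs the larger.

How it is judged:
By the outcome, as a careful person would: the job done as asked, in the order asked, and still so for the second after the job is handed in, with the robot touching nothing.
It also fails if it takes over 58 s, if anything falls off the work surface, if the arm or the gripper's body presses on something with over 40 N, if the wrist force passes 120 N, or if a joint passes its speed limit or range.

## Working session

There is one attempt and no reset: what is moved stays moved. The work goes in short steps, Python scripts to look and compute and a shell command to move; the robot and the scene stay as the last step left them, time stands still between calls to the robot, and variables do not carry over. Pictures are saved under pics/ and viewed, and the job is handed in when it is done.

```bash
ls; mkdir -p pics; python3 - <<'E'
from cell import r, imaging, job
import cv2
for n in("side","top"):
    cv2.imwrite(f"pics/{n}0.png",imaging.read_camera(n)); c=imaging.get_calibration(n); print(n,c)
print(r.observe(), r.tips_ahead)
E
```

```text
pics
side {'mtx': array([[372.45552673,   0.        , 250.09973032],
       [  0.        , 372.45552673, 190.49759452],
       [  0.        ,   0.        ,   1.        ]]), 'k1': -0.06008291283632865, 'eye': array([0.18372905, 0.40398018, 0.47433401]), 'rotation': array([-0.29439293, -0.13595241,  0.41617859,  0.84949699])}
top {'mtx': array([[436.68913959,   0.        , 257.49854528],
       [  0.        , 436.68913959, 190.59494977],
       [  0.        ,   0.        ,   1.        ]]), 'k1': -0.09834053851447935, 'eye': array([ 0.38592409, -0.03103729,  0.83558253]), 'rotation': array([ 0.71395277,  0.04804235, -0.05702062, -0.69621263])}
{'time_s': 0.1, 'qpos': array([ 1.27799871e+00,  3.20216548e-01,  1.56552377e+00, -3.29447426e-05,
        1.25739719e+00, -1.99900195e-02]), 'qd': array([-0.00026382, -0.00276806, -0.0015112 ,  0.00023389, -0.00010424,
       -0.0002365 ]), 'effort': array([-6.38635811e-05, -4.13332701e+01, -2.32513350e+01,  7.28105055e-02,
        4.21895483e-02, -5.46155445e-05]), 'position': array([0.15479613, 0.55328943, 0.19622385]), 'eef_rot': array([ 0.70046491,  0.09560839,  0.70061317, -0.09669089]), 'force': array([ 0.99573066, -0.21664055, -0.34095287]), 'ft_torque': array([ 0.01271776, -0.0319473 , -0.01023308]), 'width': 0.0910617665218475} 0.011
```

View pics/side0.png

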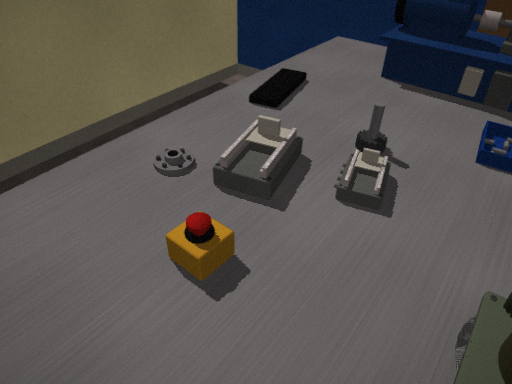

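View pics/top0.png

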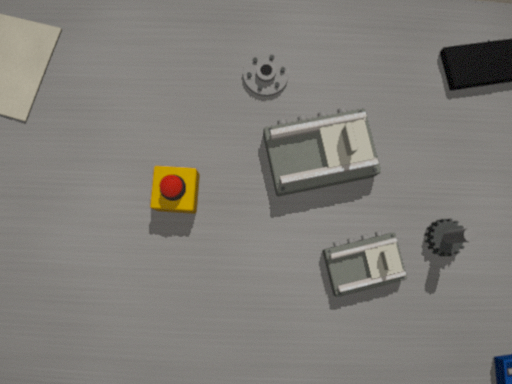

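```bash
cat > h.py <<'E'
import numpy as np, cv2
from cell import r, imaging, job
from scipy.spatial.transform import Rotation as R
def Rq(q): return R.from_quat([q[1],q[2],q[3],q[0]]).as_matrix()
def ray(n,px):
    c=imaging.get_calibration(n); px=np.atleast_2d(np.float64(px)).reshape(-1,1,2)
    s=cv2.undistortPoints(px,c['mtx'],np.array([c['k1'],0,0,0]),None,None).reshape(-1,2)
    d=np.c_[s[:,0],-s[:,1],-np.ones(len(s))]@Rq(c['rotation']).T
    return c['eye'],d
def plane(n,px,z):
    e,d=ray(n,px); return e+d*((z-e[2])/d[:,2])[:,None]
def proj(n,P):
    c=imaging.get_calibration(n); q=(np.atleast_2d(P)-c['eye'])@Rq(c['rotation'])
    s=np.c_[q[:,0]/-q[:,2],-q[:,1]/-q[:,2]]; s=s*(1+c['k1']*(s**2).sum(1))[:,None]
    return s@c['mtx'][:2,:2].T+c['mtx'][:2,2]
def crop(src,box,k,dst):
    x0,y0,x1,y1=box; cv2.imwrite(dst,cv2.resize(cv2.imread(src)[y0:y1,x0:x1],None,fx=k,fy=k,interpolation=cv2.INTER_CUBIC))
E
python3 - <<'E'
from h import *
crop('pics/top0.png',(255,95,390,200),5.5,'pics/topz.png')
crop('pics/side0.png',(205,105,315,205),5.5,'pics/sidez.png')
print(plane('top',[[320,150],[172,190],[365,265]],0.06))
E
```

```text
[[ 0.58037144 -0.15208518  0.06      ]
 [ 0.49929401  0.11421467  0.06      ]
 [ 0.37389169 -0.23328624  0.06      ]]
```

View pics/topz.png

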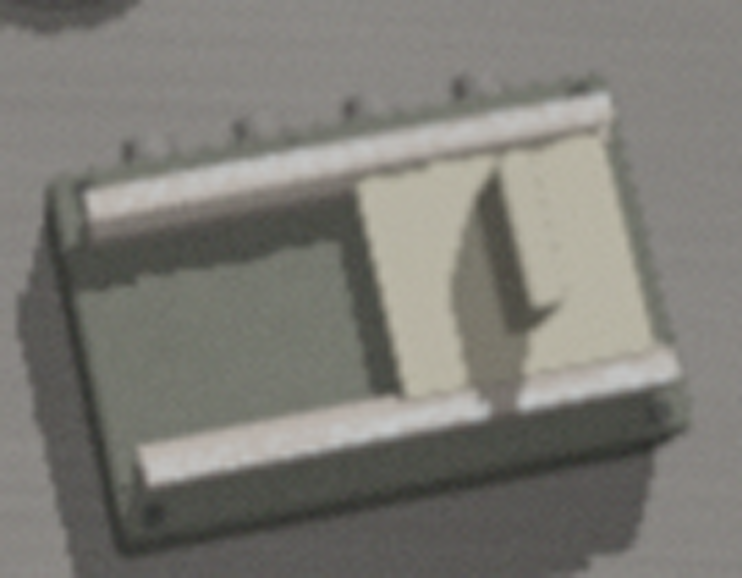

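View pics/sidez.png

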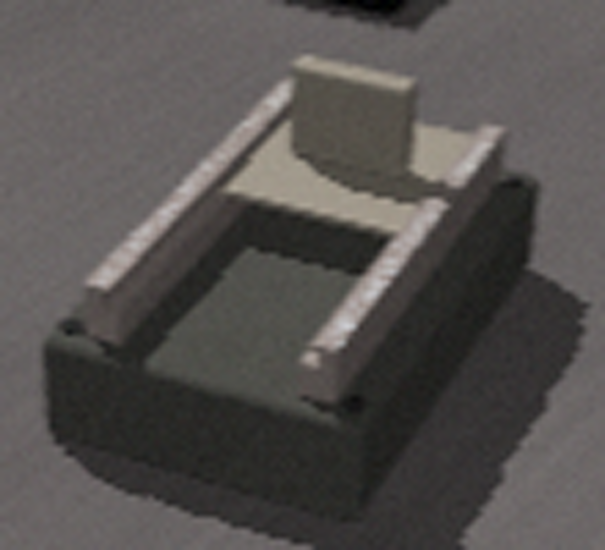

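```bash
python3 - <<'E'
from h import *
T=lambda *p:np.array(p)/5.5+[255,95]-0.4
S=lambda *p:np.array(p)/5.5+[205,105]-0.4
def show(n,P): print(n,np.round(P*1000,1).tolist())
show('rail up ctr',plane('top',T((88,206),(610,111)),.068))
show('rail lo ctr',plane('top',T((145,467),(678,364)),.068))
show('plate front',plane('top',T((358,187),(403,397)),.064))
show('plate back',plane('top',T((603,138),(655,348)),.064))
show('side fin top front',plane('side',S((294,65),(413,84)),.104))
show('side fin top back',plane('side',S((310,56),(416,75)),.104))
show('side plate front',plane('side',S((226,192),(390,232)),.064))
show('side rail L ctr',plane('side',S((95,290),(290,90)),.068))
show('side rail R ctr',plane('side',S((315,355),(495,133)),.068))
E
```

```text
rail up ctr [[609.3, -60.6, 68.0], [648.0, -235.7, 68.0]]
rail lo ctr [[522.2, -80.8, 68.0], [561.6, -256.9, 68.0]]
plate front [[619.8, -150.9, 64.0], [548.6, -165.8, 64.0]]
plate back [[639.8, -234.2, 64.0], [567.7, -250.4, 64.0]]
side fin top front [[616.0, -189.3, 104.0], [570.6, -205.9, 104.0]]
side fin top back [[615.8, -199.6, 104.0], [574.0, -212.9, 104.0]]
side plate front [[617.9, -148.8, 64.0], [550.4, -164.9, 64.0]]
side rail L ctr [[607.0, -58.6, 68.0], [645.5, -227.3, 68.0]]
side rail R ctr [[520.5, -75.6, 68.0], [557.8, -250.8, 68.0]]
```

```bash
cat >> h.py <<'E'
u=np.array([-.2185,.9758,0]); u/=np.linalg.norm(u); v=np.array([u[1],-u[0],0])
def togo(P,ydir=None):
    o=r.observe(); M=Rq(o['eef_rot']); print('pos',o['position'].round(4),'F',o['force'].round(1),'w',round(o['width'],4),'t',o['time_s'])
    print('axes x',M[:,0].round(3),'y',M[:,1].round(3),'z',M[:,2].round(3))
    for s in (1,-1):
        y=s*u; x=np.array([0,0,-1.]); D=np.c_[x,y,np.cross(x,y)]
        print('turn',s,R.from_matrix(M.T@D).as_rotvec().round(4))
    print('shift cm now-axes',(M.T@(np.array(P)-o['position'])*100).round(2))
    d=(np.array(P)-o['position'])*100;print('u,v,z cm',(d@u).round(2),(d@v).round(2),d[2].round(2))
E
python3 - <<'E'
from h import *
togo([.594,-.201,.20])
E
```

```text
pos [0.1548 0.5533 0.1962] F [ 1.  -0.2 -0.3] w 0.0911 t 0.1
axes x [-0.    -0.001 -1.   ] y [ 0.269  0.963 -0.002] z [ 0.963 -0.269  0.   ]
turn 1 [-4.931e-01 -4.000e-04  1.500e-03]
turn -1 [2.6485e+00 2.0000e-03 5.0000e-04]
shift cm now-axes [ -0.28 -60.81  62.62]
u,v,z cm -83.2 26.38 0.38
```

```bash
python3 -m pendant '[[[-4,0,0],[0,0,0],-1],[[0,-3,3.1],[0,0,0],-1],[[0,-3,3.1],[0,0,0],-1],[[0,-3,3.1],[0,0,0],-1],[[0,-3,3.1],[0,0,0],-1],[[0,-3,3.1],[0,0,0],-1],[[0,-3,3.1],[0,0,0],-1],[[0,-3,3.1],[0,0,0],-1],[[0,-3,3.1],[0,0,0],-1],[[0,-3,3.1],[0,0,0],-1],[[0,-3,3.1],[0,0,0],-1]]' 30
python3 -m pendant '[[[0,-3,3.1],[0,0,0],-1],[[0,-3,3.1],[0,0,0],-1],[[0,-3,3.1],[0,0,0],-1],[[0,-3,3.1],[0,0,0],-1],[[0,-3,3.1],[0,0,0],-1],[[0,-3,3.1],[0,0,0],-1],[[0,0,0],[-0.12,0,0],-1],[[0,0,0],[-0.12,0,0],-1],[[0,0,0],[-0.12,0,0],-1],[[0,0,0],[-0.12,0,0],-1],[[0,0,0],[0,0,0],-1],[[0,0,0],[0,0,0],-1]]'
python3 -c "
from h import *
togo([.594,-.201,.15])"
```

```text
time_s: 1.2
position: [0.3729, 0.1796, 0.2368]
eef_rot: [0.701, 0.096, 0.701, -0.096]
force: [1.0, 1.0, -0.6]
width: 0.0917
time_s: 2.4
position: [0.5031, -0.0421, 0.2367]
eef_rot: [0.703, -0.072, 0.704, 0.072]
force: [-0.8, 0.1, -0.2]
width: 0.0914
pos [ 0.5031 -0.0421  0.2367] F [-0.8  0.1 -0.2] w 0.0914 t 2.4
axes x [-0.001  0.    -1.   ] y [-0.203  0.979  0.   ] z [ 0.979  0.203 -0.001]
turn 1 [-0.0156 -0.0005 -0.0003]
turn -1 [ 3.126e+00 -5.000e-04  8.000e-04]
shift cm now-axes [  8.66 -17.41   5.68]
u,v,z cm -17.49 5.4 -8.67
```

```bash
python3 -m pendant '[[[0,0,0],[-0.016,0,0],-1],[[0,-3.5,1.08],[0,0,0],-1],[[0,-3.5,1.08],[0,0,0],-1],[[0,-3.5,1.08],[0,0,0],-1],[[0,-3.5,1.08],[0,0,0],-1],[[0,-3.5,1.08],[0,0,0],-1],[[4.3,0,0],[0,0,0],-1],[[4.3,0,0],[0,0,0],-1],[[0,0,0],[0,0,0],-1],[[0,0,0],[0,0,0],-1]]'
python3 -c "
from h import *
togo([.594,-.201,.081])
for n in('top','side'): cv2.imwrite(f'pics/{n}1.png',imaging.read_camera(n))
crop('pics/side1.png',(200,0,330,200),3,'pics/side1z.png')"
```

```text
time_s: 3.4
position: [0.5948, -0.2008, 0.1512]
eef_rot: [0.702, -0.079, 0.703, 0.079]
force: [0.6, 0.6, -0.2]
width: 0.0913
pos [ 0.5948 -0.2008  0.1512] F [ 0.6  0.6 -0.2] w 0.0913 t 3.4
axes x [-0.001  0.    -1.   ] y [-0.221  0.975  0.   ] z [ 0.975  0.221 -0.001]
turn 1 [ 0.0027 -0.0006 -0.0004]
turn -1 [-3.1389e+00  7.0000e-04 -9.0000e-04]
shift cm now-axes [ 7.02 -0.   -0.07]
u,v,z cm -0.0 -0.08 -7.02
```

View pics/side1z.png

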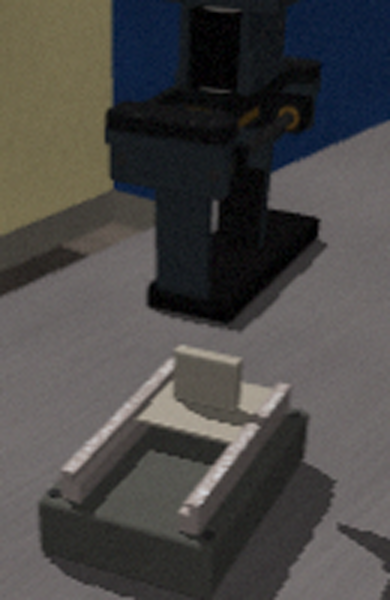

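View pics/top1.png

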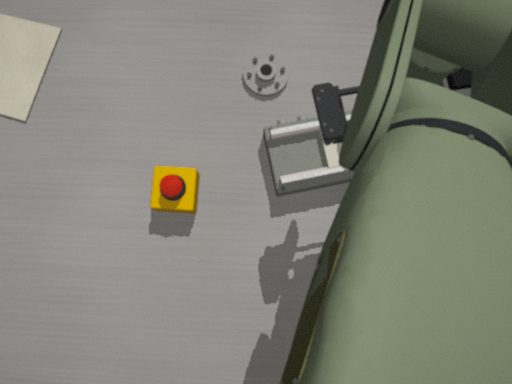

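The side view shows the open jaws straddling above the fin (fin top around pixel (270,120) of the full frame). The top view is mostly blocked by the arm. I'll descend and grip.

```bash
python3 -m pendant '[[[2.4,0,0],[0,0,0],-1],[[2.3,0,0],[0,0,0],-1],[[2.2,0,0],[0,0,0],-1],[[0,0,0],[0,0,0],-1],[[0,0,0],[0,0,0],1],[[0,0,0],[0,0,0],1],[[0,0,0],[0,0,0],1],[[0,0,0],[0,0,0],1],[[0,0,0],[0,0,0],1],[[0,0,0],[0,0,0],1],[[0,0,0],[0,0,0],1],[[0,0,0],[0,0,0],1]]' 20
python3 -c "
from h import *
togo([.594,-.201,.081])
cv2.imwrite(f'pics/side2.png',imaging.read_camera('side'))
crop('pics/side2.png',(200,60,330,200),4,'pics/side2z.png')"
```

```text
time_s: 4.7
position: [0.5946, -0.2008, 0.0818]
eef_rot: [0.703, -0.079, 0.703, 0.079]
force: [-0.4, 0.4, 0.6]
width: 0.0303
pos [ 0.5946 -0.2008  0.0818] F [-0.4  0.4  0.6] w 0.0303 t 4.7
axes x [-0.  0. -1.] y [-0.221  0.975  0.   ] z [ 0.975  0.221 -0.   ]
turn 1 [ 0.0029 -0.0001 -0.0001]
turn -1 [-3.1387e+00  2.0000e-04 -2.0000e-04]
shift cm now-axes [ 0.08 -0.   -0.06]
u,v,z cm -0.0 -0.06 -0.08
```

View pics/side2z.png

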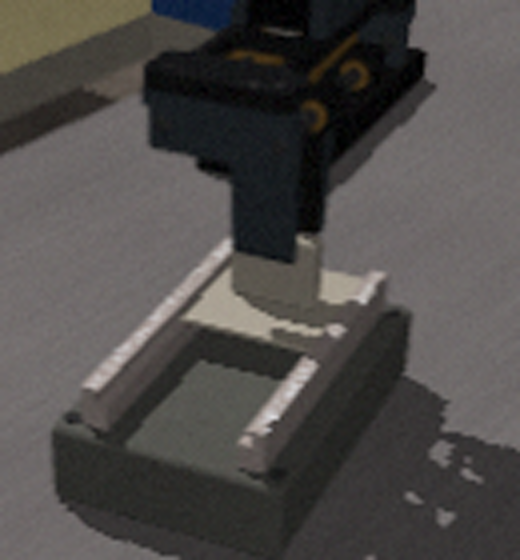

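```bash
python3 -m pendant '[[[0,0,0],[0,0,0],1],[[0,0,0],[0,0,0],1],[[0,0,0],[0,0,0],1],[[0,0,0],[0,0,0],1],[[0,0,0],[0,0,0],1]]' 20
python3 -c "
from h import *
togo([.594,-.201,.081])"
```

```text
time_s: 5.25
position: [0.5946, -0.2009, 0.0819]
eef_rot: [0.703, -0.079, 0.703, 0.079]
force: [0.9, -0.7, -0.4]
width: 0.0117
pos [ 0.5946 -0.2009  0.0819] F [ 0.9 -0.7 -0.4] w 0.0117 t 5.25
axes x [-0. -0. -1.] y [-0.222  0.975 -0.   ] z [ 0.975  0.222 -0.   ]
turn 1 [ 0.0031 -0.      0.    ]
turn -1 [-3.1385 -0.     -0.    ]
shift cm now-axes [ 0.09  0.   -0.07]
u,v,z cm 0.0 -0.07 -0.09
```

```bash
python3 -m pendant '[[[0,1,0],[0,0,0],1],[[0,1,0],[0,0,0],1],[[0,1,0],[0,0,0],1],[[0,1,0],[0,0,0],1],[[0,1,0],[0,0,0],1],[[0,1,0],[0,0,0],1],[[0,1,0],[0,0,0],1],[[0,0.5,0],[0,0,0],1],[[0,0.3,0],[0,0,0],1],[[0,0,0],[0,0,0],1],[[0,0,0],[0,0,0],1]]'
python3 -c "
from h import *
togo([.594,-.201,.081])"
```

```text
time_s: 6.35
position: [0.5769, -0.1242, 0.0819]
eef_rot: [0.702, -0.078, 0.703, 0.079]
force: [-1.6, 1.0, 0.6]
width: 0.0116
pos [ 0.5769 -0.1242  0.0819] F [-1.6  1.   0.6] w 0.0116 t 6.35
axes x [-0.001  0.001 -1.   ] y [-0.221  0.975  0.002] z [ 0.975  0.221 -0.001]
turn 1 [ 0.0026 -0.0009 -0.0016]
turn -1 [-3.139e+00  2.500e-03 -1.400e-03]
shift cm now-axes [ 0.07 -7.87 -0.03]
u,v,z cm -7.87 -0.01 -0.09
```

```bash
python3 -m pendant '[[[0,0.3,0],[0,0,0],1],[[0,0.2,0],[0,0,0],1],[[0,0,0],[0,0,0],1]]'; python3 -m pendant '[[[0,0.15,0],[0,0,0],1],[[0,0,0],[0,0,0],1]]';python3 -m pendant '[[[0,0.15,0],[0,0,0],1],[[0,0,0],[0,0,0],1]]'
python3 -c "
from h import *
togo([.594,-.201,.081])"
```

```text
time_s: 6.65
position: [0.576, -0.12, 0.0819]
eef_rot: [0.702, -0.079, 0.703, 0.079]
force: [-3.1, -2.8, -0.2]
width: 0.0118
time_s: 6.85
position: [0.5756, -0.1185, 0.0819]
eef_rot: [0.702, -0.079, 0.703, 0.079]
force: [-3.7, -2.0, 0.2]
width: 0.0116
time_s: 7.05
position: [0.5756, -0.1184, 0.0819]
eef_rot: [0.703, -0.08, 0.703, 0.078]
force: [-3.4, -6.2, -0.4]
width: 0.0121
pos [ 0.5756 -0.1184  0.0819] F [-3.4 -6.2 -0.4] w 0.0121 t 7.05
axes x [ 0.    -0.003 -1.   ] y [-0.222  0.975 -0.003] z [ 0.975  0.222 -0.001]
turn 1 [ 0.0037 -0.0005  0.0027]
turn -1 [-3.1379e+00 -4.3000e-03 -8.0000e-04]
shift cm now-axes [ 0.11 -8.46 -0.04]
u,v,z cm -8.46 -0.01 -0.09
```

```bash
python3 -m pendant '[[[0,0.2,0],[0,0,0],1],[[0,0,0],[0,0,0],1],[[0,0,0],[0,0,0],1]]'
python3 -c "
from h import *
togo([.594,-.201,.081])"
```

```text
time_s: 7.35
position: [0.5756, -0.1184, 0.0818]
eef_rot: [0.703, -0.081, 0.703, 0.077]
force: [-2.2, -11.6, -2.1]
width: 0.0115
pos [ 0.5756 -0.1184  0.0818] F [ -2.2 -11.6  -2.1] w 0.0115 t 7.35
axes x [ 0.001 -0.006 -1.   ] y [-0.223  0.975 -0.006] z [ 0.975  0.223 -0.   ]
turn 1 [ 0.0042 -0.0003  0.006 ]
turn -1 [-3.1373e+00 -9.4000e-03 -5.0000e-04]
shift cm now-axes [ 0.14 -8.46 -0.04]
u,v,z cm -8.46 -0.01 -0.08
```

```bash
python3 -m pendant '[[[0,-0.35,0],[0,0,0],1],[[0,0,0],[0,0,0],1],[[0,0,0],[0,0,0],0],[[0,0,0],[0,0,0],0],[[0,0,0],[0,0,0],0],[[0,0,0],[0,0,0],0],[[0,0,0],[0,0,0],0],[[0,0,0],[0,0,0],0],[[-2,0,0],[0,0,0],0],[[-2,0,0],[0,0,0],0],[[-2,0,0],[0,0,0],0],[[0,0,0],[0,0,0],0]]'
python3 -c "
from h import *
togo([.5944,-.2023,.075])
cv2.imwrite(f'pics/side3.png',imaging.read_camera('side'))
crop('pics/side3.png',(200,60,330,200),4,'pics/side3z.png')"
```

```text
time_s: 8.55
position: [0.5779, -0.1189, 0.1447]
eef_rot: [0.705, -0.079, 0.701, 0.078]
force: [-0.6, 0.1, 0.5]
width: 0.0454
pos [ 0.5779 -0.1189  0.1447] F [-0.6  0.1  0.5] w 0.0454 t 8.55
axes x [ 0.006 -0.001 -1.   ] y [-0.221  0.975 -0.003] z [0.975 0.221 0.006]
turn 1 [0.0029 0.0058 0.0025]
turn -1 [-3.1387 -0.004   0.009 ]
shift cm now-axes [ 6.99 -8.48 -0.28]
u,v,z cm -8.5 -0.22 -6.97
```

View pics/side3z.png

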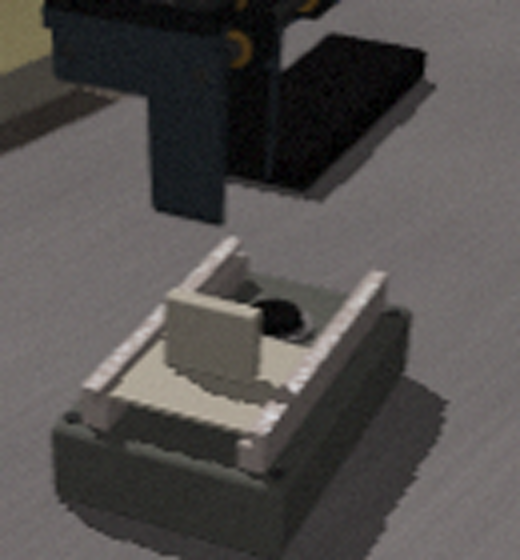

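The cover sits at the near end and the black button shows at about crop (280,318). Next I move over it with the jaws shut.

```bash
python3 -m pendant '[[[0,-2.8,-0.1],[0,0,0],1],[[0,-2.9,-0.1],[0,0,0],1],[[0,-2.8,0],[0,0,0],1],[[1.6,0,0],[0,0,0],1],[[1.6,0,0],[0,0,0],1],[[1.4,0,0],[0,0,0],1],[[0,0,0],[0,0,0],1],[[0,0,0],[0,0,0],1],[[0,0,0],[0,0,0],1],[[0,0,0],[0,0,0],1],[[0,0,0],[0,0,0],1]]' 20
python3 -c "
from h import *
togo([.5944,-.2023,.075])
cv2.imwrite(f'pics/side4.png',imaging.read_camera('side'))
crop('pics/side4.png',(200,60,330,200),4,'pics/side4z.png')"
```

```text
time_s: 9.7
position: [0.5932, -0.2018, 0.0967]
eef_rot: [0.703, -0.079, 0.702, 0.079]
force: [-0.5, -0.3, -0.3]
width: 0.0005
pos [ 0.5932 -0.2018  0.0967] F [-0.5 -0.3 -0.3] w 0.0005 t 9.7
axes x [ 0.001 -0.    -1.   ] y [-0.222  0.975 -0.001] z [0.975 0.222 0.001]
turn 1 [0.0031 0.0012 0.0007]
turn -1 [-3.1385e+00 -1.1000e-03  1.9000e-03]
shift cm now-axes [ 2.17 -0.07  0.1 ]
u,v,z cm -0.08 0.11 -2.17
```

View pics/side4z.png

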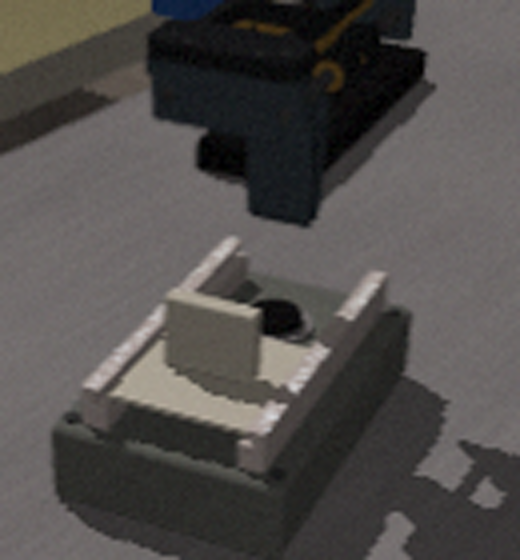

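```bash
python3 -m pendant '[[[1.2,0,0.05],[0,0,0],1],[[1.2,0,0.05],[0,0,0],1],[[0.5,0,0],[0,0,0],1],[[0,0,0],[0,0,0],1],[[0,0,0],[0,0,0],1]]'; python3 -m pendant '[[[0.3,0,0],[0,0,0],1],[[0.3,0,0],[0,0,0],1],[[0,0,0],[0,0,0],1]]'; python3 -m pendant '[[[0.3,0,0],[0,0,0],1],[[0,0,0],[0,0,0],1]]'
```

```text
time_s: 10.25
position: [0.5938, -0.2015, 0.0666]
eef_rot: [0.703, -0.079, 0.703, 0.079]
force: [-0.1, -0.0, -0.5]
width: 0.0004
time_s: 10.55
position: [0.5936, -0.2014, 0.0606]
eef_rot: [0.703, -0.079, 0.703, 0.079]
force: [-0.6, -0.5, -0.3]
width: 0.0006
time_s: 10.75
position: [0.5936, -0.2015, 0.0576]
eef_rot: [0.703, -0.079, 0.703, 0.079]
force: [-0.3, -0.4, -0.4]
width: 0.0005
```

```bash
python3 -c "
from h import *
togo([.5944,-.2023,.075]); print(r.observe()['ft_torque'])
cv2.imwrite(f'pics/side5.png',imaging.read_camera('side'))
crop('pics/side5.png',(200,60,330,200),4,'pics/side5z.png')
print(proj('side',[[.5944,-.2023,.054],[.5756,-.1184,.104]]))"
```

```text
pos [ 0.5936 -0.2015  0.0576] F [-0.3 -0.4 -0.4] w 0.0005 t 10.75
axes x [-0.001  0.    -1.   ] y [-0.221  0.975  0.   ] z [ 0.975  0.221 -0.   ]
turn 1 [ 0.0029 -0.0005 -0.0004]
turn -1 [-3.1387e+00  6.0000e-04 -7.0000e-04]
shift cm now-axes [-1.74 -0.1   0.06]
u,v,z cm -0.1 0.06 1.74
[0.03554611 0.02782208 0.01444292]
[[268.64968687 137.37029509]
 [252.96862512 134.87199069]]
```

View pics/side5z.png

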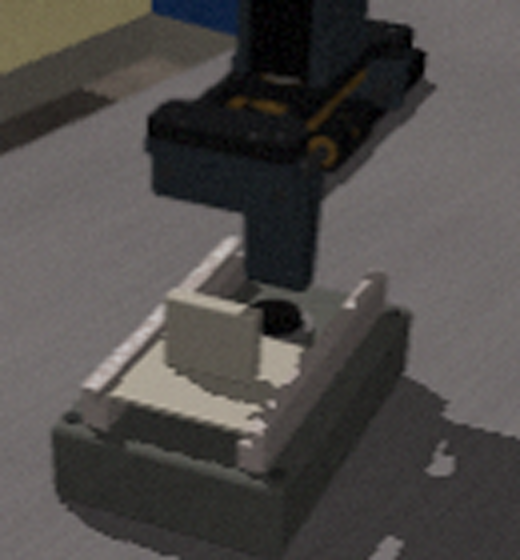

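```bash
python3 -c "
from h import *
o=r.observe();p=o['position']
for z in (p[2]-.011,p[2],p[2]+.01):
  q=np.array([p[0],p[1],z])
  P=[q+.0135*u+.016*v,q+.0135*u-.016*v,q-.0135*u-.016*v]
  print(z,((proj('side',P)-[200,60])*4).round(0).tolist())
# ray of seen corners
print(plane('side',np.array([[247,280],[308,290]])/4+[200,60],.0466),plane('side',np.array([[247,280],[308,290]])/4+[200,60],.0576))
"
```

```text
0.04673064808627593 [[239.0, 326.0], [291.0, 339.0], [310.0, 317.0]]
0.05773064808627593 [[239.0, 309.0], [292.0, 322.0], [311.0, 300.0]]
0.06773064808627594 [[240.0, 293.0], [293.0, 306.0], [312.0, 285.0]]
[[ 0.63435683 -0.23079556  0.0466    ]
 [ 0.59969145 -0.24378473  0.0466    ]] [[ 0.62276807 -0.21447109  0.0576    ]
 [ 0.58899418 -0.22712621  0.0576    ]]
```

```bash
python3 -c "
from h import *
o=r.observe();p=o['position'];print(o['qpos'].round(3))
for dz in (.068,.08,.09):
  q=p+[0,0,dz]
  P=[q+.089*u+.038*v,q+.089*u-.038*v]
  print(dz,((proj('side',P)-[200,60])*4).round(0).tolist())
im=cv2.imread('pics/side5.png');cv2.imwrite('pics/side5b.png',cv2.convertScaleAbs(cv2.resize(im[60:160,220:320],None,fx=6,fy=6,interpolation=cv2.INTER_CUBIC),alpha=2.5))
"
```

```text
[-0.346  0.511  1.63   0.     1.002 -2.14 ]
0.068 [[141.0, 248.0], [282.0, 281.0]]
0.08 [[141.0, 226.0], [283.0, 259.0]]
0.09 [[140.0, 207.0], [284.0, 240.0]]
```

View pics/side5b.png

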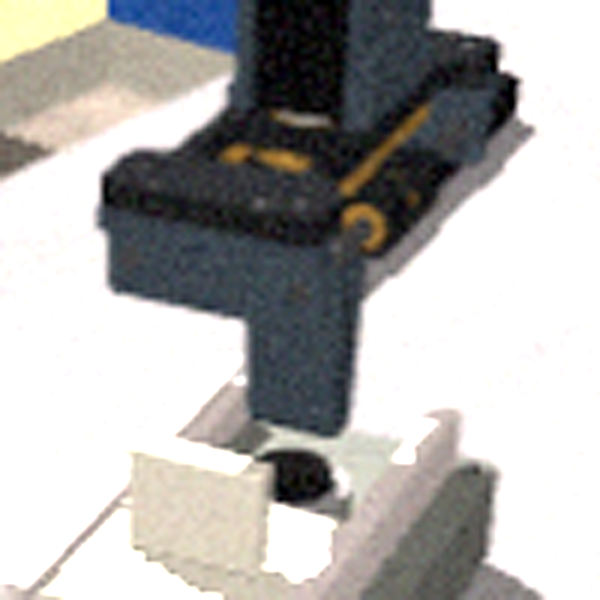

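The hand looks about 29 mm higher in the picture than the reported pose puts it. That fits the zero contact force, and the box itself is consistent between both cameras. I'll go down in small guarded steps.

```bash
python3 -m pendant '[[[0.3,0,0],[0,0,0],1],[[0.3,0,0],[0,0,0],1],[[0,0,0],[0,0,0],1]]'; python3 -m pendant '[[[0.3,0,0],[0,0,0],1],[[0,0,0],[0,0,0],1]]'
python3 -c "
from h import *
togo([.5944,-.2023,.075]); 
im=imaging.read_camera('side')
cv2.imwrite('pics/side6.png',cv2.convertScaleAbs(cv2.resize(im[60:160,220:320],None,fx=6,fy=6,interpolation=cv2.INTER_CUBIC),alpha=1.8))
"
```

```text
time_s: 11.1
position: [0.5934, -0.2014, 0.0513]
eef_rot: [0.702, -0.079, 0.703, 0.079]
force: [0.0, 0.1, 0.4]
width: 0.001
time_s: 11.3
position: [0.5935, -0.2015, 0.0485]
eef_rot: [0.703, -0.079, 0.703, 0.079]
force: [0.1, 0.1, -0.8]
width: 0.0005
pos [ 0.5935 -0.2015  0.0485] F [ 0.1  0.1 -0.8] w 0.0005 t 11.3
axes x [-0.001  0.    -1.   ] y [-0.221  0.975  0.   ] z [ 0.975  0.221 -0.001]
turn 1 [ 0.0029 -0.0005 -0.0005]
turn -1 [-3.1387e+00  8.0000e-04 -9.0000e-04]
shift cm now-axes [-2.65 -0.1   0.06]
u,v,z cm -0.1 0.07 2.65
```

View pics/side6.png

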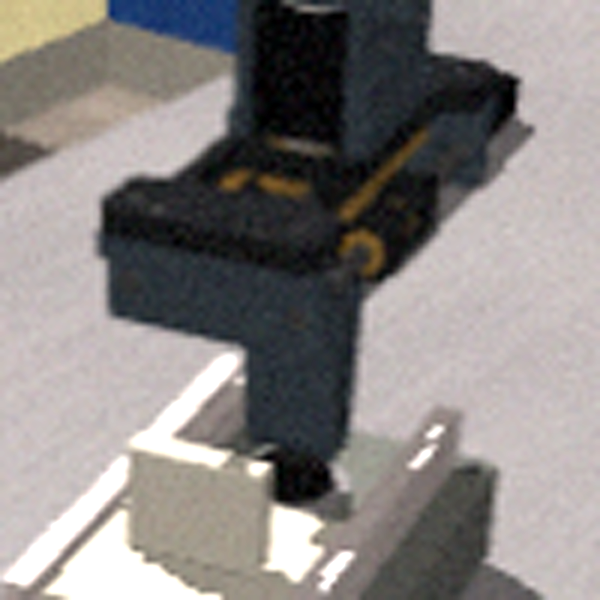

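```bash
python3 -m pendant '[[[0.3,0,0],[0,0,0],1],[[0.2,0,0],[0,0,0],1],[[0,0,0],[0,0,0],1]]'; python3 -m pendant '[[[0.2,0,0],[0,0,0],1],[[0,0,0],[0,0,0],1]]'; python3 -m pendant '[[[0.2,0,0],[0,0,0],1],[[0,0,0],[0,0,0],1]]'
```

```text
time_s: 11.65
position: [0.5935, -0.2014, 0.0435]
eef_rot: [0.702, -0.079, 0.703, 0.079]
force: [-0.2, 0.5, 0.4]
width: 0.0006
time_s: 11.85
position: [0.5937, -0.2015, 0.0416]
eef_rot: [0.703, -0.079, 0.703, 0.079]
force: [0.5, -0.5, 0.4]
width: 0.0006
time_s: 12.05
position: [0.5936, -0.2015, 0.0397]
eef_rot: [0.703, -0.079, 0.703, 0.079]
force: [-0.2, -0.1, 0.3]
width: 0.0007
```

```bash
python3 -m pendant '[[[0.15,0,0],[0,0,0],1],[[0,0,0],[0,0,0],1]]'; python3 -m pendant '[[[0.15,0,0],[0,0,0],1],[[0,0,0],[0,0,0],1]]'; 
python3 -c "
from h import *
im=imaging.read_camera('side')
cv2.imwrite('pics/side7.png',cv2.convertScaleAbs(cv2.resize(im[60:160,220:320],None,fx=6,fy=6,interpolation=cv2.INTER_CUBIC),alpha=1.8))
"
```

```text
time_s: 12.25
position: [0.5937, -0.2015, 0.0382]
eef_rot: [0.703, -0.079, 0.703, 0.079]
force: [0.0, 0.2, -1.0]
width: 0.0003
time_s: 12.45
position: [0.5939, -0.2016, 0.037]
eef_rot: [0.703, -0.079, 0.703, 0.079]
force: [0.1, 0.3, 1.0]
width: 0.0006
```

View pics/side7.png

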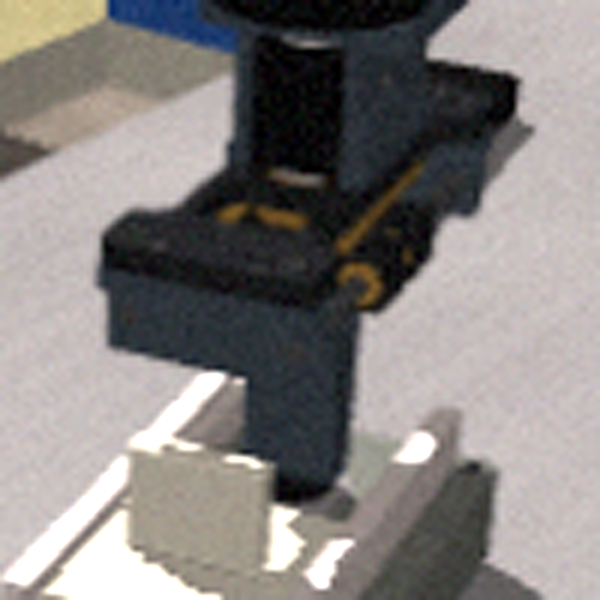

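The tips now cover the button and force is just starting to show. I'll continue pressing.

```bash
for i in 1; do :; done; python3 -m pendant '[[[0.15,0,0],[0,0,0],1],[[0,0,0],[0,0,0],1]]'; python3 -m pendant '[[[0.15,0,0],[0,0,0],1],[[0,0,0],[0,0,0],1]]'; python3 -m pendant '[[[0.15,0,0],[0,0,0],1],[[0,0,0],[0,0,0],1]]'
```

```text
time_s: 12.7
position: [0.594, -0.2016, 0.0355]
eef_rot: [0.703, -0.079, 0.703, 0.079]
force: [-0.2, -0.6, 2.0]
width: 0.0003
time_s: 12.9
position: [0.594, -0.2016, 0.034]
eef_rot: [0.703, -0.079, 0.703, 0.079]
force: [0.1, -0.6, 2.8]
width: 0.0006
time_s: 13.1
position: [0.594, -0.2016, 0.0326]
eef_rot: [0.703, -0.079, 0.703, 0.079]
force: [-0.5, 0.2, 4.5]
width: 0.0004
```

```bash
python3 -m pendant '[[[0.15,0,0],[0,0,0],1],[[0,0,0],[0,0,0],1]]'; python3 -m pendant '[[[0.15,0,0],[0,0,0],1],[[0,0,0],[0,0,0],1]]'
```

```text
time_s: 13.3
position: [0.594, -0.2016, 0.0313]
eef_rot: [0.703, -0.079, 0.703, 0.079]
force: [-0.5, 0.6, 5.6]
width: 0.0004
time_s: 13.5
position: [0.594, -0.2016, 0.0312]
eef_rot: [0.703, -0.079, 0.702, 0.079]
force: [-2.9, 0.8, 12.2]
width: 0.0006
```

The button bottomed out: 12 N and no further motion. The hand really is about 28 mm above the reported z, so I'll correct for that from here. Now I release, rise, and go back to the fin.

```bash
python3 -m pendant '[[[0,0,0],[0,0,0],1],[[-0.5,0,0],[0,0,0],1],[[-0.8,0,0],[0,0,0],1],[[-2,0,0],[0,0,0],1],[[-2.5,0,0],[0,0,0],1],[[-2.5,0,0],[0,0,0],0],[[0,0,0],[0,0,0],0],[[0,0,0],[0,0,0],0]]'
python3 -c "
from h import *
togo([.5756,-.1184,.115]); 
im=imaging.read_camera('side')
cv2.imwrite('pics/side8.png',cv2.convertScaleAbs(cv2.resize(im[80:200,200:320],None,fx=5,fy=5,interpolation=cv2.INTER_CUBIC),alpha=1.8))
"
```

```text
time_s: 14.3
position: [0.5935, -0.2014, 0.1121]
eef_rot: [0.703, -0.079, 0.703, 0.079]
force: [-0.7, -0.6, 0.1]
width: 0.0216
pos [ 0.5935 -0.2014  0.1121] F [-0.7 -0.6  0.1] w 0.0216 t 14.3
axes x [-0.  0. -1.] y [-0.221  0.975  0.   ] z [ 0.975  0.221 -0.   ]
turn 1 [ 0.0029 -0.0003 -0.0003]
turn -1 [-3.1387e+00  5.0000e-04 -5.0000e-04]
shift cm now-axes [-0.29  8.49  0.09]
u,v,z cm 8.49 0.07 0.29
```

View pics/side8.png

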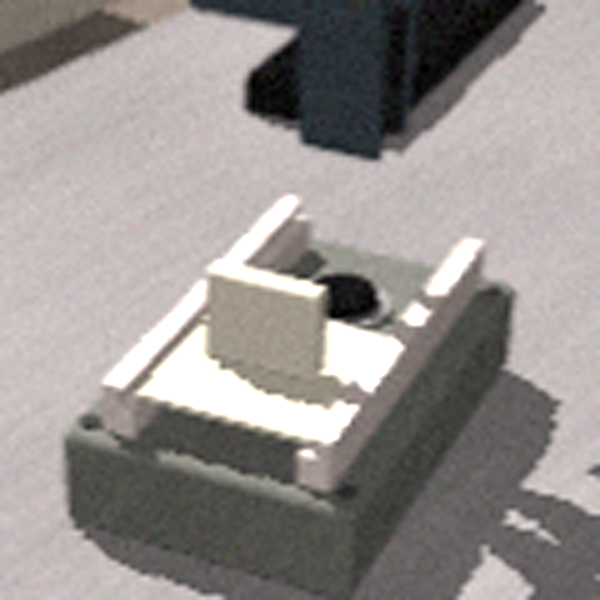

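The button is up again and the cover is still at its open end. Regrasp, lower on the fin this time.

```bash
python3 -m pendant '[[[-0.8,0,0],[0,0,0],0],[[0,2.9,0],[0,0,0],0],[[0,2.8,0.05],[0,0,0],0],[[0,2.8,0],[0,0,0],0],[[0,0,0],[0,0,0],0],[[0,0,0],[0,0,0],0],[[1.5,0,0],[0,0,0],0],[[1.5,0,0],[0,0,0],0],[[0,0,0],[0,0,0],0]]'
python3 -m pendant '[[[1.3,0,0],[0,0,0],0],[[1.2,0,0],[0,0,0],0],[[1,0,0],[0,0,0],0],[[0,0,0],[0,0,0],1],[[0,0,0],[0,0,0],1],[[0,0,0],[0,0,0],1],[[0,0,0],[0,0,0],1],[[0,0,0],[0,0,0],1],[[0,0,0],[0,0,0],1],[[0,0,0],[0,0,0],1]]' 20
python3 -c "
from h import *
togo([.5944,-.2023,.055]); 
im=imaging.read_camera('side')
cv2.imwrite('pics/side9.png',cv2.convertScaleAbs(cv2.resize(im[80:200,200:320],None,fx=5,fy=5,interpolation=cv2.INTER_CUBIC),alpha=1.8))
"
```

```text
time_s: 15.25
position: [0.5741, -0.1192, 0.0882]
eef_rot: [0.701, -0.078, 0.704, 0.079]
force: [-1.1, 0.1, 0.1]
width: 0.045
time_s: 16.25
position: [0.5758, -0.1186, 0.056]
eef_rot: [0.703, -0.079, 0.702, 0.079]
force: [0.0, 0.2, 3.1]
width: 0.0121
pos [ 0.5758 -0.1186  0.056 ] F [0.  0.2 3.1] w 0.0121 t 16.25
axes x [ 0.001 -0.    -1.   ] y [-0.222  0.975 -0.001] z [0.975 0.222 0.001]
turn 1 [0.0036 0.0009 0.0005]
turn -1 [-3.138e+00 -8.000e-04  1.500e-03]
shift cm now-axes [ 0.1  -8.57 -0.05]
u,v,z cm -8.57 -0.02 -0.1
```

View pics/side9.png

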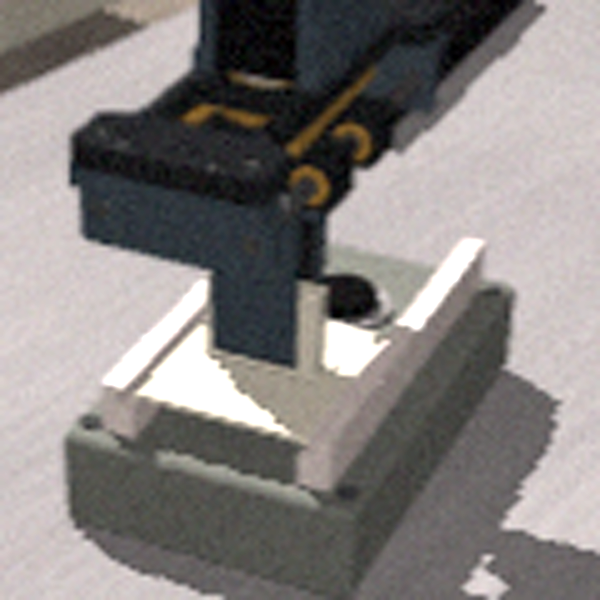

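```bash
python3 -m pendant '[[[-0.1,-0.5,0],[0,0,0],1],[[0,-1,0],[0,0,0],1],[[0,-1,0],[0,0,0],1],[[0,-1,0],[0,0,0],1],[[0,-1,0],[0,0,0],1],[[0,-1,0],[0,0,0],1],[[0,-1,0],[0,0,0],1],[[0,-1,0],[0,0,0],1],[[0,-0.6,0],[0,0,0],1],[[0,0,0],[0,0,0],1]]'; python3 -m pendant '[[[0,-0.3,0],[0,0,0],1],[[0,-0.2,0],[0,0,0],1],[[0,0,0],[0,0,0],1]]';  python3 -m pendant '[[[0,-0.2,0],[0,0,0],1],[[0,0,0],[0,0,0],1]]'
python3 -c "
from h import *
togo([.5944,-.2023,.055])"
```

```text
time_s: 17.3
position: [0.5946, -0.1995, 0.056]
eef_rot: [0.703, -0.079, 0.702, 0.078]
force: [4.6, -0.4, -7.3]
width: 0.012
time_s: 17.6
position: [0.5952, -0.2023, 0.056]
eef_rot: [0.703, -0.078, 0.702, 0.079]
force: [5.3, 4.6, -5.0]
width: 0.0121
time_s: 17.8
position: [0.5951, -0.2023, 0.056]
eef_rot: [0.703, -0.076, 0.703, 0.08]
force: [4.4, 9.6, -3.8]
width: 0.0118
pos [ 0.5951 -0.2023  0.056 ] F [ 4.4  9.6 -3.8] w 0.0118 t 17.8
axes x [-0.     0.005 -1.   ] y [-0.22   0.976  0.005] z [0.976 0.22  0.001]
turn 1 [ 0.0014  0.0008 -0.0051]
turn -1 [-3.1401e+00  8.0000e-03  1.2000e-03]
shift cm now-axes [ 0.1   0.01 -0.07]
u,v,z cm 0.01 -0.07 -0.1
```

```bash
python3 -m pendant '[[[0,-0.15,0],[0,0,0],1],[[0,0,0],[0,0,0],1],[[0,0,0],[0,0,0],1]]'; python3 -m pendant '[[[0,0.3,0],[0,0,0],1],[[0,0,0],[0,0,0],1]]'
python3 -c "
from h import *
togo([.5944,-.2023,.055])"; python3 -m pendant '[[[0,0,0],[0,0,0],0],[[0,0,0],[0,0,0],0],[[0,0,0],[0,0,0],0],[[0,0,0],[0,0,0],0],[[0,0,0],[0,0,0],0],[[0,0,0],[0,0,0],0],[[-2,0,0],[0,0,0],0],[[-3,0,0],[0,0,0],0],[[-4,0,0],[0,0,0],0],[[-4,0,0],[0,0,0],0],[[0,0,0],[0,0,0],0],[[0,0,0],[0,0,0],0]]'
python3 -c "
from h import *
togo([.5944,-.2023,.055])
im=imaging.read_camera('side')
cv2.imwrite('pics/side10.png',im)
crop('pics/side10.png',(205,105,315,205),5.5,'pics/side10z.png')
S=lambda *p:np.array(p)/5.5+[205,105]-0.4"
```

```text
time_s: 18.1
position: [0.5951, -0.2022, 0.056]
eef_rot: [0.703, -0.076, 0.703, 0.081]
force: [3.9, 14.7, -2.1]
width: 0.0121
time_s: 18.3
position: [0.5952, -0.2023, 0.056]
eef_rot: [0.703, -0.078, 0.702, 0.079]
force: [4.7, 5.4, -4.9]
width: 0.0121
pos [ 0.5952 -0.2023  0.056 ] F [ 4.7  5.4 -4.9] w 0.0121 t 18.3
axes x [ 0.001  0.002 -1.   ] y [-0.221  0.975  0.002] z [0.975 0.221 0.001]
turn 1 [ 0.0026  0.0011 -0.0015]
turn -1 [-3.139e+00  2.400e-03  1.800e-03]
shift cm now-axes [ 0.1   0.02 -0.08]
u,v,z cm 0.02 -0.08 -0.1
time_s: 19.5
position: [0.5949, -0.203, 0.1875]
eef_rot: [0.703, -0.079, 0.702, 0.078]
force: [0.9, 0.7, -0.8]
width: 0.0456
pos [ 0.5949 -0.203   0.1875] F [ 0.9  0.7 -0.8] w 0.0456 t 19.5
axes x [ 0.002 -0.001 -1.   ] y [-0.221  0.975 -0.001] z [0.975 0.221 0.002]
turn 1 [0.0029 0.0019 0.0012]
turn -1 [-3.1387e+00 -1.9000e-03  3.0000e-03]
shift cm now-axes [13.25  0.1  -0.06]
u,v,z cm 0.08 -0.03 -13.25
```

View pics/side10z.png

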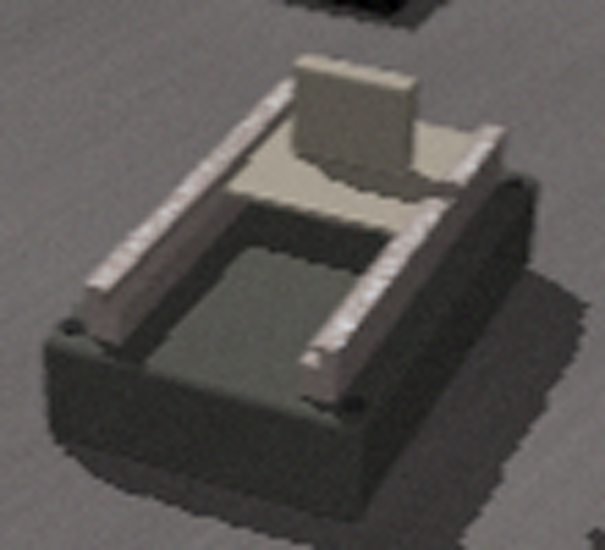

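```bash
python3 -c "
from h import *
print(job.close_job())"
```

```text
the job is handed in; nothing more can be done
None
```

The job is done and handed in at about 19.5 s of the 58 s allowed. On the larger grey box I slid the cover open, pressed the reset button once, and slid the cover back home.

- **Cover open:** I gripped the fin and slid the cover to its open end stop, where it pushed back with about 12 N and would not move further.
- **Button:** I pressed it with the shut fingertips. The force rose to 5.6 N, then jumped to 12 N with no more movement, so it was fully down. The next picture showed it up again.
- **Cover home:** I regripped the fin lower down and slid the cover back to its home stop, which resisted with about 15 N. The two stops were about 86 mm apart, matching the full travel. The last picture shows the cover home, with the gripper clear above it and touching nothing.
- **Stop button:** The arm never went near the mushroom button, though I took no final picture to confirm it.

**Height disagreement:** the reported tool height was wrong. Pictures and the button contact both put the hand about 28 mm higher than reported. The first grip was therefore shallow, though it held. I found the button by lowering in small steps while watching the force, and used the corrected height for the second grip.

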